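# Take the filter out of the vacuum pump

## Task

The vacuum pump's intake filter is due for cleaning: unscrew the big fluted cover on top of the pump (anticlockwise, right off its thread, keeping hold of it as it comes free) and stand it, open side down, in the flat steel parts tray. Then lift the filter cartridge out of its housing by the pull knob and stand it upright in the tray beside the cover. Set both down rather than dropping or tipping them, and leave the other things on the bench where they are.

Things in the scene. Friction and masses are not known exactly. Their poses are not given: they have to be found in the camera images.
- pump: Dry vane vacuum pump, fixed. Origin at bench height under the axis of filter housing, cover and cartridge; z up; its motor lies along its own +x, away from the robot (turned up to 0.25 rad). Block x -65 to 85 mm, 124 mm wide, 100 mm high, side ports to y +89 and -92. Motor x 85 to 302 mm, 124 mm high; terminal box x 136 to 225, 155 mm high. The small cap at x 66, y 38 is not the filter cover.
- housing_rim (a point): Centre of the rim of the pump's round filter housing (upright threaded neck), fixed on the pump 132 mm above the bench. Neck 44 mm outside, 50 mm over the thread, bore 39 mm, 28 mm tall on a 76 mm square flange whose top is 104 mm above the bench. The well inside is 77 mm deep (floor 55 mm above the bench).
- cover_center (a point): Centre (half-way up, on the axis) of the black fluted filter cover, a cup upside down: 58 mm in diameter (61 over the flutes), 57 mm high, 90 g, z up. Screwed home its lower edge is on the flange, 104 mm above the bench, its flat top at 161 mm. Right-hand thread: anticlockwise from above it rises 7.5 mm a turn, turns easily and comes free after about 1.4 turns (10 to 11 mm up).
- cover: The same filter cover; origin at the centre of its lower edge, z up along its axis. Turned past about 1.6 turns unheld it tilts on the neck. Its lower edge must be lifted above the cartridge's knob (154 mm above the bench) before it is moved sideways.
- cartridge_center (a point): Centre of the body of the filter cartridge, a pleated paper cylinder 37 mm in diameter and 77 mm high with a knob on top, 80 g, z up along its axis. It stands loose in the well, under the cover, with 1 mm clearance all round, its top disc level with the rim (132 mm above the bench). This point is 38.5 mm above its underside.
- cartridge_knob (a point): Centre of the head of the cartridge's pull knob, on the axis, 92.5 mm above the cartridge's underside. Knob: stem 12 mm thick and 9 mm high on the top disc, then a round head 18 mm in diameter and 13 mm high, its top 99 mm above the underside (154 mm above the bench in the well).
- cartridge: The same cartridge; origin at the centre of its underside, z up along its axis.
- tray: Shallow open sheet-steel tray, fixed to the bench on the other side from the pump: 240 mm (its x) by 160 mm (its y), 22 mm high, 3 mm walls and floor. Origin at the centre of its underside at bench height; inner floor 3 mm higher, 234 by 154 mm. Empty at the start.
- screwdriver: Bystander: screwdriver lying along x in the gap between pump and tray, 190 mm long, 26 mm high; origin at the centre of its underside.
- staple_pack: Bystander: small cardboard pack of staples, 60 x 32 x 22 mm, near the centre line beyond the screwdriver; origin at the centre of its underside.
- glue_bottle: Bystander: green bottle, 56 mm across, 165 mm high, on the left (+y) side; origin at the centre of its underside.
- knife_cup: Bystander: grey cup of cutter knives, 68 mm across, 95 mm high, knives up to 160 mm, on the left side; origin at the centre of its underside.
- tape_roll: Bystander: cardboard ring (tape core) lying flat, 90 mm across, 48 mm high, on the right (-y) side; origin at the centre of its underside.
- spare_carton: Bystander: small upright carton, 52 x 52 x 115 mm, on the right side; origin at the centre of its underside.
- stapler: Bystander: long-arm bench stapler, 200 x 50 mm, about 115 mm high, lying along y on the right side; origin at the centre of its underside.
Mind the look-alikes: they are no part of the job. What is shaped like the cover but green or red is not meant.

How it is judged (in metres and radians):
On the way, in this order (a step that is already met when the one before it is completed fails the run):
1. the cover is off its thread, held in the fingers clear above the filter housing (z of cover_center in the frame of pump above 0.166 m and contact force between the fingers and cover above 0.3 N and contact force between cover and pump below 0.1 N), for 0.1 s.
2. the cover stands open side down in the tray, let go (x of cover_center in the frame of tray between -0.092 and 0.092 m and y of cover_center in the frame of tray between -0.052 and 0.052 m and z of cover_center in the frame of tray between 0.026 and 0.037 m and angle between cover_center's own z axis and vertical below 0.12 rad and linear speed of cover below 0.03 m/s and contact force between the fingers and cover below 0.1 N), for 0.2 s.
At the end, for the whole second after the job is handed in: The cover stands open side down and the cartridge stands upright, knob up, both on the floor of the steel tray (whole footprint inside its walls, upright within about 7 degrees, at rest and let go) (all of step 2 and x of cartridge_center in the frame of tray between -0.102 and 0.102 m and y of cartridge_center in the frame of tray between -0.062 and 0.062 m and z of cartridge_center in the frame of tray between 0.036 and 0.047 m and angle between cartridge_center's own z axis and vertical below 0.12 rad and linear speed of cartridge below 0.03 m/s); the robot touches nothing.
It fails at once if the cover or the cartridge was dropped (fell freely more than about 25 mm) ((linear speed of cover above 0.7 m/s and contact force between the fingers and cover below 0.05 N) or (linear speed of cartridge above 0.7 m/s and contact force between the fingers and cartridge below 0.05 N)).
It fails at once if the cover or the cartridge was tipped over (angle between any of cover_center, cartridge_center's own z axis and vertical above 0.9 rad).
It fails at once if another thing on the bench was shifted by more than 30 mm (distance of any of screwdriver, staple_pack, glue_bottle, knife_cup, tape_roll, spare_carton, stapler from where it was at the start of the episode above 0.03 m).
It also fails if it takes over 72 s, if anything falls off the work surface, if the arm or the gripper's body presses on something with over 40 N, if the wrist force passes 120 N, or if a joint passes its speed limit or range.

## Robot

A 6-joint arm with a two-finger parallel gripper is mounted at the origin on the work surface. World frame = base frame: x ahead of the robot, y to its left, z up, the work surface at z = 0. Lengths are in m, angles in degrees, forces in N, time in s.
With the tool pointing down it reaches from about 0.375 to 0.75 m from the base axis. Payload 9 kg.
Tool frame: the origin (TCP) lies where the fingers leave the gripper's body, on its centre line; the fingertips stand 73 mm ahead of it and the grasp point (between the pads) lies 54 mm ahead of it (robot.tip_reach is the distance from the TCP to the fingertips, in m); z points along the fingers, y is the line along which they close (so a half turn about z gives the same grasp; the last joint's range is limited). The gripper opens to 85 mm and grips with 20 to 120 N. Pads are 22 mm wide; open, the fingers measure 114 mm over their backs; the gripper's body (76 mm by 85 mm) begins 54 mm behind the grasp point. The pads swing forward as they close: fully open they stand 13 mm farther back than shut.
Start: joints at [59.49, 5.964, 5.575, 89.605, 0, 77.527], TCP at [0.186, 0.571, 0.304] pointing down, gripper open.
Joint ranges: [-171.21, 171.21], [-48.23, 106.86], [-62.78, 66.21], [-105.2, 120.99], [-86.42, 89.51], [-180, 180]. Speed limits (degrees/s): [127.2, 127.2, 147.25, 180, 180, 180].

## Interface

Orientations are given as [roll, pitch, yaw] about the fixed x, y, z axes, in that order (R = Rz(yaw) Ry(pitch) Rx(roll)).
In Python, from plant import robot gives the robot as it stands. Calls block until the motion is done:
- robot.move_pose(position, orientation): joint-space move of the TCP to a pose.
- robot.line_to(position, vel=0.15, rotation=None, guard=None): straight line of the TCP; rotation=None keeps the orientation; vel is the mean speed in m/s. With guard (N) it stops when the force on the tool has changed by that much, and returns True; else False.
- robot.goto_joints(angles): joint-space move.
- robot.set_gripper(opening): finger opening in m; the grip force is fixed at half the most; returns when the fingers have stopped.
- robot.pause(seconds).
- robot.ik(position, orientation): joint angles nearest the present ones, or None.
- robot.observe(): the state.
- robot.grab_frame(name): name is "scene" or "top"; returns the picture (400x640x3 uint8, blue, green, red); there is no depth.
- robot.get_calibration(name): a dict with "vertical_fov" (degrees; the focal length in pixels is half the picture's height over the tangent of half this angle, whatever the lens; pixels are square), "cx", "cy" (the principal point, pixels), "rvec" (rotation vector, rad) and "tvec" (3), from world to camera coordinates, as OpenCV has them. Camera axes: x right, y down, z forward; pixel columns grow to the right and rows downward; lengths in m; the calibration is good to about 2 mm. A picture is of the moment at which its call begins. get_calibration takes no time and is no camera call.
A pose or a line that the arm cannot do raises robot.IKError and nothing moves.
- robot.job_done(): hands the job in; it is judged then, once.
The state is a dict: "time": time; "q": joint angles; "qvel": joint speeds; "joint_torque": joint torques, N m; "tool_pos": TCP position; "tcp_rot": TCP orientation; "ft_force": force on the tool from outside, world axes, zero at the start; "torque": the same for the moment, N m; "gripper_width": finger opening in m; "gripper_force": force on a finger pad.
Only numpy, scipy, OpenCV 4.12 (cv2) and the standard library are available. Lean on these libraries where they do the work, as an engineer would, in place of code of your own. Each camera call takes 0.05 s, during which the arm holds its last target. There are 200 camera calls.

## Working session

There is one attempt and no reset: what is moved stays moved. The work goes in short steps, each a Python script; the robot and the scene stay as the last script left them, time stands still between calls to the robot, and variables do not carry over. Pictures are saved under pics/ and viewed, at most 10 in all, crops included, and the job is handed in when it is done.

```bash
mkdir -p pics; ls; python3 - <<'E'
from plant import robot
import cv2
for n in ("scene","top"):
    cv2.imwrite(f"pics/{n}0.png",robot.grab_frame(n)); print(robot.get_calibration(n))
s=robot.observe();print(s)
E
```

```text
pics
{'vertical_fov': 54.331640101400374, 'cx': 326.98548680661725, 'cy': 206.02666174187772, 'rvec': array([ 2.17827237,  0.77510403, -0.34739978]), 'tvec': array([-0.40595531, -0.15308122,  1.45258897])}
{'vertical_fov': 46.586437593536566, 'cx': 311.07634348875536, 'cy': 198.28456495988675, 'rvec': array([ 2.16327097, -2.16897024,  0.08495056]), 'tvec': array([0.00951528, 0.53181271, 1.48968647])}
{'time': 0.1, 'q': array([ 5.94904003e+01,  5.99564216e+00,  5.53235696e+00,  8.96050158e+01,
       -6.58143719e-04,  7.75258871e+01]), 'qvel': array([ 0.06371103, -0.07402441,  0.05320061, -0.06707452, -0.0760636 ,
       -0.06336995]), 'joint_torque': array([ 6.87271095e-03, -5.58203816e+01,  5.04724681e+01,  1.27761683e-02,
       -2.16693670e-04,  2.59797099e-05]), 'tool_pos': array([0.18565527, 0.57033172, 0.30320358]), 'tcp_rot': array([-1.79933169e+02, -1.41102930e-02,  1.61964505e+02]), 'ft_force': array([-0.48971739, -0.33334684, -0.09367329]), 'torque': array([-0.03798727, -0.00793357, -0.01702703]), 'gripper_force': 0.0, 'gripper_width': 0.08543885340932643}
```

View pics/scene0.png

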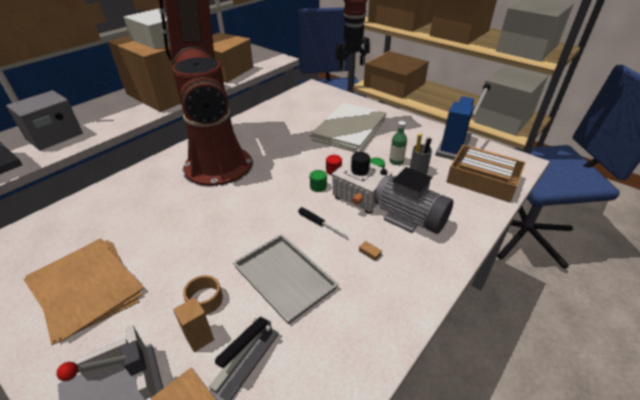

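View pics/top0.png

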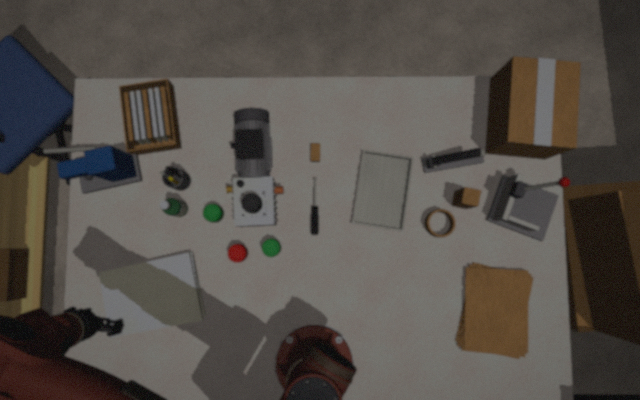

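The scene view shows the black cover at about (360,160) on the pump and the tray at about (286,277). In the top view the cover is at (251,203) and the tray corners are near (361,150), (411,157), (402,230) and (352,222). The green and red look-alikes are at (213,212), (237,252) and (271,246) in the top view.

```bash
cat > h.py <<'E'
import cv2, numpy as np
from plant import robot
def cam(n):
    c=robot.get_calibration(n); f=200/np.tan(np.radians(c["vertical_fov"]/2))
    K=np.array([[f,0,c["cx"]],[0,f,c["cy"]],[0,0,1]]); R=cv2.Rodrigues(c["rvec"])[0]
    return K,R,np.array(c["tvec"])
def ray(n,px):
    K,R,t=cam(n); return -R.T@t, R.T@np.linalg.inv(K)@np.array([*px,1.])
def onz(n,px,z):
    o,d=ray(n,px); return (o+d*(z-o[2])/d[2])
def proj(n,p):
    K,R,t=cam(n); u=K@(R@np.array(p,float)+t); return u[:2]/u[2]
def two(p1,p2):
    o1,d1=ray("scene",p1);o2,d2=ray("top",p2)
    s=np.linalg.lstsq(np.c_[d1,-d2],o2-o1,rcond=None)[0]
    a,b=o1+s[0]*d1,o2+s[1]*d2; return (a+b)/2, np.linalg.norm(a-b)
def blob(mask,near):
    n,l,st,ce=cv2.connectedComponentsWithStats(mask.astype(np.uint8))
    k=[i for i in range(1,n) if st[i,4]>15]
    i=min(k,key=lambda i:np.hypot(*(ce[i]-near))); return l==i,st[i],ce[i]
E
python3 - <<'E'
from h import *
t=cv2.imread("pics/top0.png"); s=cv2.imread("pics/scene0.png")
for n,im,near,r in (("top",t,(251,203),22),("scene",s,(360,162),20)):
    g=im.max(2); y0,x0=near[1]-r,near[0]-r
    m=np.zeros(g.shape,bool); m[y0:y0+2*r,x0:x0+2*r]=g[y0:y0+2*r,x0:x0+2*r]<60
    b,st,ce=blob(m,near); print(n,st,ce,onz(n,ce,.161),onz(n,ce,.1325))
g=cv2.cvtColor(t,cv2.COLOR_BGR2GRAY)
for px in [(361,150),(411,157),(402,230),(352,222)]: print(onz("top",px,.022)[:2])
for px in [(286,238),(336,287),(291,319),(235,266)]: print("sc",onz("scene",px,.022)[:2])
a=cv2.resize(t[130:250,200:300],None,fx=5,fy=5,interpolation=cv2.INTER_CUBIC)[:, :]
b=cv2.resize(s[140:220,310:390],None,fx=3.75,fy=3.75)
c=cv2.resize(t[140:240,340:420],None,fx=3,fy=3)
cv=np.zeros((600,800,3),np.uint8); cv[:600,:500]=a; cv[:300,500:]=b; cv[300:600,500:740]=c
cv2.imwrite("pics/crop.png",cv2.convertScaleAbs(cv,alpha=1.6))
E
```

```text
top [242 193  20  20 310] [251.33870968 202.56774194] [0.50687308 0.18349943 0.161     ] [0.50929858 0.18761997 0.1325    ]
scene [352 152  18  23 353] [360.20679887 163.22946176] [0.53016484 0.15012403 0.161     ] [0.50767073 0.18474202 0.1325    ]
[ 0.69130203 -0.15659722]
[ 0.66717212 -0.3202383 ]
[ 0.42803145 -0.28594842]
[ 0.45432747 -0.124587  ]
sc [ 0.4737638  -0.12952843]
sc [ 0.695307   -0.17565472]
sc [ 0.66991363 -0.31818039]
sc [ 0.43985324 -0.29389159]
```

View pics/crop.png

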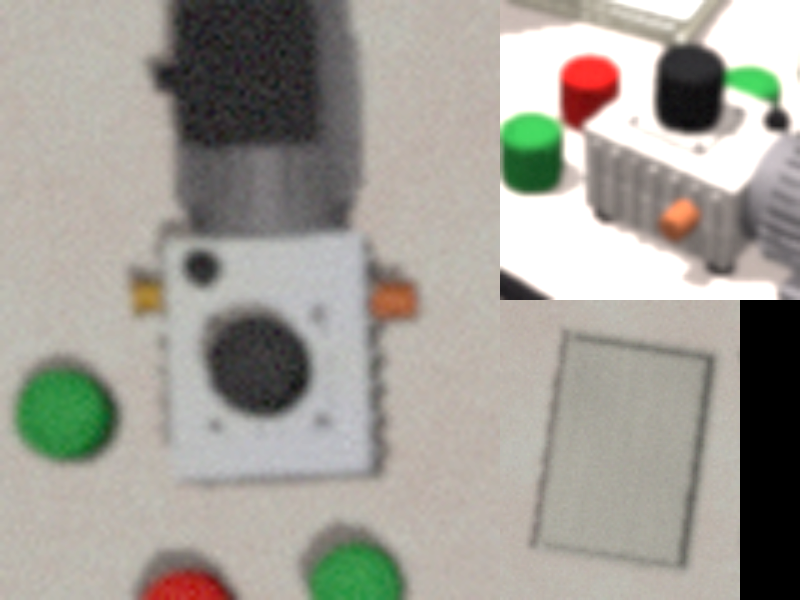

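The crop shows the cover disc at about (251.6,203.5) in the top view and its top face at about (360.7,157.6) in the scene view. The pump is nearly aligned with world x, and the tray outline is clear. Next I cross the two views and approach.

```bash
python3 - <<'E'
from h import *
print(two((360.7,157.6),(251.6,203)), onz("top",(251.6,203),.161), onz("scene",(360.7,157.6),.161))
print("camtop",ray("top",(311,198))[0])
# blob-centre pair as second estimate, at mid height
for p in ([.508,.184],[.508,.187]): print(proj("top",[*p,.161]),proj("top",[*p,.104]),proj("scene",[*p,.161]),proj("scene",[*p,.104]))
c=[.508,.1845]
q=robot.ik([*c,.29],[180,0,120]); print(q); q2=np.array(robot.ik([*c,.189],[180,0,120])); print(q2)
q=np.array(q); q[5]=172; robot.goto_joints(q); s=robot.observe(); print(s["time"],s["tool_pos"],s["tcp_rot"],s["ft_force"])
cv2.imwrite("pics/a1.png",cv2.resize(robot.grab_frame("scene")[80:230,280:480],None,fx=4,fy=4))
E
```

```text
(array([0.50699857, 0.18443255, 0.15354845]), np.float64(0.0020208824314083425)) [0.5055824  0.18270882 0.161     ] [0.51370955 0.17592175 0.161     ]
camtop [ 0.39012059 -0.01484485  1.53286224]
[251.17436046 202.19019345] [253.82456827 203.75982298] [360.70455012 155.81741945] [359.62333454 170.69944084]
[250.16640886 202.19343982] [252.85634751 203.76289143] [361.2615346  155.40186691] [360.16520766 170.27538525]
[ 6.08615442 -4.59595238 -6.51040682 88.08554556  0.         66.08615442]
[  6.08615442  -3.85191134 -16.30085876  77.55105258   0.
  66.08615442]
1.925 [0.50782567 0.18508552 0.29009265] [-1.79991499e+02 -7.39984087e-03  1.41847072e+01] [-0.16575701  0.62516727  0.60629691]
```

View pics/a1.png

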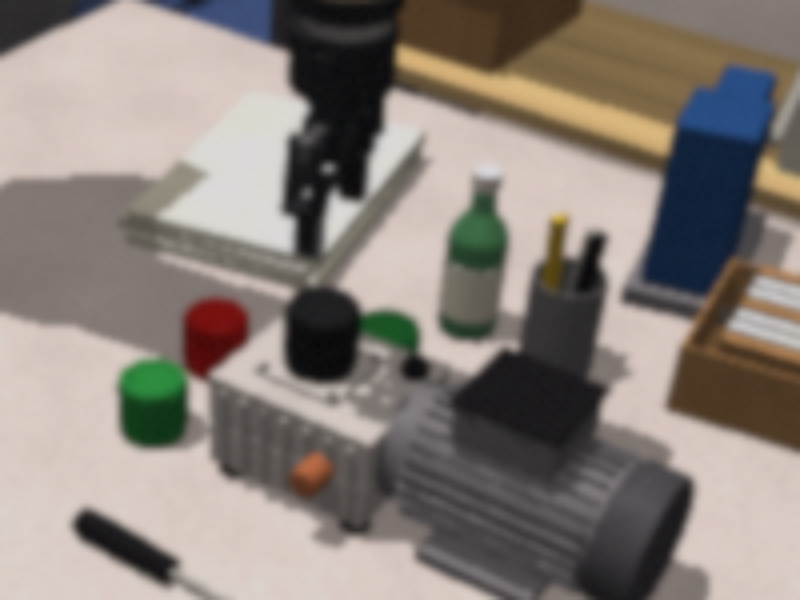

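The tool is centred above the cover and nothing obstructs it. I'll descend, then grip and check the forces for centring.

```bash
python3 - <<'E'
from h import *
c=[.507,.1845]
print(robot.line_to([*c,.187],vel=.08,guard=8))
f0=robot.observe(); print(f0["tool_pos"],f0["ft_force"])
robot.set_gripper(.05); s=robot.observe(); print(s["time"],s["gripper_width"],s["gripper_force"],s["ft_force"]-f0["ft_force"],s["torque"]-f0["torque"],s["tool_pos"],s["tcp_rot"])
E
```

```text
False
[0.50731856 0.1845371  0.18760285] [ 0.18009837 -0.31166494  0.32244194]
3.7917 0.057000035401711086 64.38644969835877 [-1.43685281  8.52229843  4.55151993] [1.45550039 0.4708775  0.01463371] [0.50712888 0.18572615 0.18799116] [-1.79840636e+02 -9.89238300e-02  1.41389107e+01]
```

```bash
cat >> h.py <<'E'
def turn(c,z,j6,show=True):
    q=np.array(robot.ik([*c,z],[180,0,100])); q[5]=j6; robot.goto_joints(q); s=robot.observe()
    if show: print("t%.2f w%.4f"%(s["time"],s["gripper_width"]),s["tool_pos"].round(4),s["tcp_rot"].round(1),"f",s["ft_force"].round(1),"m",s["torque"].round(2))
    return s
E
python3 - <<'E'
from h import *
c=[.507,.1858]; P=.0075/360
turn(c,.187+P*90,82)
E
```

```text
t5.19 w0.0570 [0.5068 0.1864 0.1891] [ 1.800e+02 -1.000e-01  1.042e+02] f [-1.7  5.   2.1] m [ 1.04  0.57 -0.09]
```

```bash
python3 - <<'E'
from h import *
c=[.507,.1865]; P=.0075/360
turn(c,.187+P*344,-172)
robot.set_gripper(.085)
z=.187+P*344
turn(c,z,172)
robot.set_gripper(.05)
turn(c,z,172)
turn(c,z+P*120,52)
E
```

```text
t8.87 w0.0569 [0.5072 0.1865 0.1944] [180.   -0.   -1.7] f [0.4 0.6 3.1] m [ 0.1  -0.26 -0.02]
t14.18 w0.0851 [0.507  0.1865 0.1942] [180.   -0.   14.3] f [-0.1  0.  -0.2] m [-0.02 -0.    0.02]
t14.80 w0.0578 [0.5071 0.1866 0.1944] [-180.    -0.    14.3] f [-0.6  0.7  2.6] m [ 0.15  0.02 -0.  ]
t16.62 w0.0571 [0.5069 0.1867 0.1967] [180.   -0.  134.3] f [-1.5  2.9  5.7] m [ 0.79  0.42 -0.1 ]
```

```bash
python3 - <<'E'
from h import *
c=[.507,.1865]; z=.187+.0075/360*564
turn(c,z,-48)
print(robot.line_to([*c,z+.012],vel=.04,guard=15)); s=robot.observe(); print(s["time"],s["tool_pos"],s["ft_force"],s["gripper_width"])
E
```

```text
t18.16 w0.0571 [0.5068 0.1864 0.1989] [ 180.    -0.  -125.7] f [-2.8  2.2  6. ] m [ 0.58  0.76 -0.07]
False
18.6083 [0.50718948 0.18634016 0.21086486] [-1.23984439 -0.31978424 -0.70196141] 0.057242965777221495
```

```bash
python3 - <<'E'
from h import *
c=[.507,.1865]
robot.line_to([*c,.30],vel=.12)
cv2.imwrite("pics/a2.png",cv2.resize(robot.grab_frame("scene")[60:230,280:480],None,fx=3,fy=3))
s=robot.observe(); print(s["time"],s["ft_force"],s["gripper_width"])
E
```

```text
19.55 [-0.88921465  0.39575668 -1.0110838 ] 0.05732560516564225
```

View pics/a2.png

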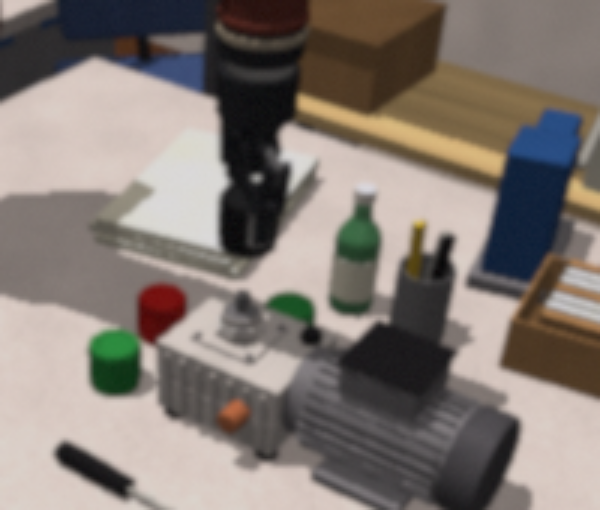

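The cover is off and upright in the fingers, and the cartridge with its knob is visible in the housing. Next I carry the cover to the tray.

```bash
python3 - <<'E'
from h import *
T=np.array([.563,-.224]); ux=np.array([.990,-.139])
p=T-.045*ux
robot.move_pose([*p,.20],[180,0,172]); s=robot.observe(); print(s["time"],s["tool_pos"],s["q"].round(1),s["gripper_width"])
robot.line_to([*p,.105],vel=.12)
print(robot.line_to([*p,.078],vel=.03,guard=5)); s=robot.observe(); print(s["time"],s["tool_pos"],s["ft_force"])
cv2.imwrite("pics/a3.png",np.hstack([cv2.resize(robot.grab_frame(n)[y:y+130,x:x+130],None,fx=3,fy=3) for n,y,x in (("scene",210,215),("top",130,320))]))
E
```

```text
21.0917 [ 0.51888036 -0.21690578  0.20033046] [-36.   -0.3 -11.6  78.6   0.  -28.1] 0.05707139186399322
True
22.6583 [ 0.51850549 -0.21776469  0.08713656] [-0.87442451 -0.04888111  5.84439944]
```

View pics/a3.png

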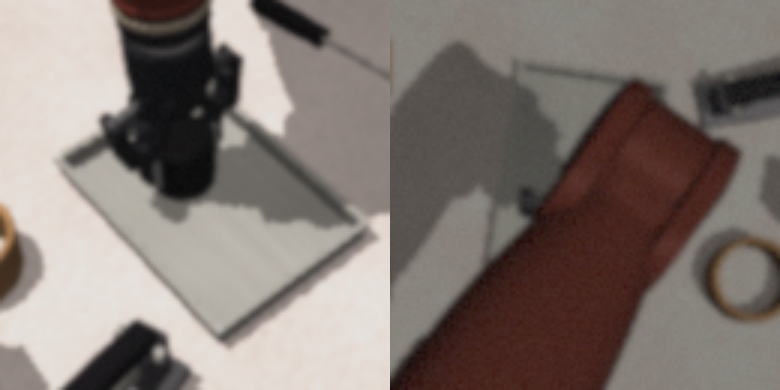

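The cover rests on the tray floor: contact came at the expected height and both walls are clear. I'll release it, retreat, and go to the knob.

```bash
python3 - <<'E'
from h import *
p=robot.observe()["tool_pos"]
robot.set_gripper(.085); robot.pause(.3)
robot.line_to([p[0],p[1],.19],vel=.12)
c=[.507,.1865]
robot.line_to([p[0],p[1],.25],vel=.2)
robot.move_pose([*c,.27],[180,0,180]); robot.set_gripper(.05)
s=robot.observe(); print(s["time"],s["tool_pos"],s["q"].round(1),s["ft_force"])
cv2.imwrite("pics/a4.png",np.hstack([cv2.resize(robot.grab_frame(n)[y:y+130,x:x+130],None,fx=3,fy=3) for n,y,x in (("scene",210,215),("top",130,320))]))
print(robot.line_to([*c,.210],vel=.06,guard=6)); f=robot.observe()["ft_force"]
robot.set_gripper(.010); s=robot.observe(); print(s["time"],s["tool_pos"],s["ft_force"]-f,s["gripper_width"],s["gripper_force"])
E
```

```text
26.85 [0.50708938 0.1862916  0.26998721] [ 6.3 -4.7 -8.7 86.  -0.   6.3] [-0.61799059 -0.25400858 -0.38783806]
False
28.5167 [0.50726356 0.18656995 0.21052521] [-1.17735421  0.98466675  3.45986697] 0.015724800184961762 58.47503364086151
```

View pics/a4.png

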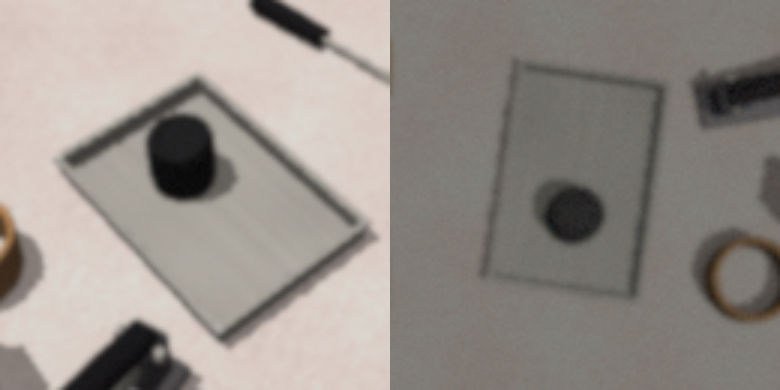

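The cover stands upright in the tray, with its top at about (572,213) in the right panel, and the knob is gripped at a plausible width. Next I lift the cartridge straight out.

```bash
python3 - <<'E'
from h import *
c=[.507,.1865]
print(robot.line_to([*c,.24],vel=.05,guard=15)); s=robot.observe(); print(s["time"],s["tool_pos"],s["ft_force"].round(2),s["gripper_width"])
print(robot.line_to([*c,.325],vel=.1,guard=15)); s=robot.observe(); print(s["time"],s["tool_pos"],s["ft_force"].round(2),s["gripper_width"])
cv2.imwrite("pics/a5.png",cv2.resize(robot.grab_frame("scene")[60:230,280:480],None,fx=3,fy=3))
E
```

```text
False
29.2667 [0.5069477  0.18648826 0.23980688] [ 0.77 -0.56 -0.94] 0.014872074369507049
False
30.2667 [0.50679346 0.18647678 0.32423649] [ 0.42  0.33 -1.05] 0.014907319449704439
```

View pics/a5.png

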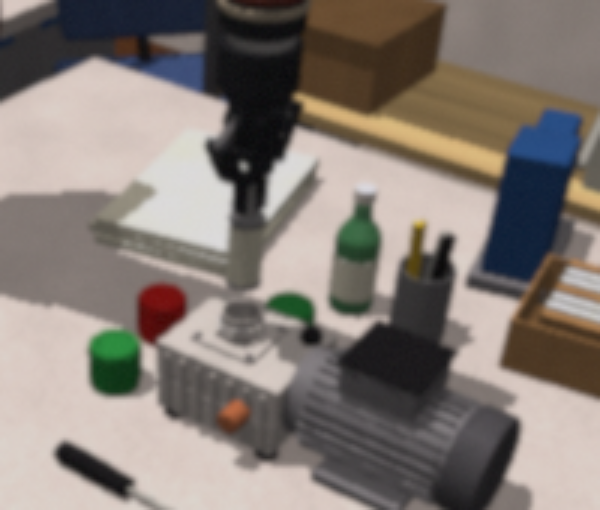

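The cartridge is out and hanging upright. Next I place it at tray x = +0.055.

```bash
python3 - <<'E'
from h import *
T=np.array([.563,-.224]); ux=np.array([.990,-.139])
p=T+.055*ux
robot.move_pose([*p,.28],[180,0,172]); robot.line_to([*p,.18],vel=.12)
s=robot.observe(); print(s["time"],s["tool_pos"],s["tcp_rot"].round(1))
print(robot.line_to([*p,.148],vel=.025,guard=4)); s=robot.observe(); print(s["time"],s["tool_pos"],s["ft_force"])
cv2.imwrite("pics/a6.png",np.hstack([cv2.resize(robot.grab_frame(n)[y:y+130,x:x+130],None,fx=3,fy=3) for n,y,x in (("scene",210,215),("top",130,320))]))
E
```

```text
32.9 [ 0.61788196 -0.23182963  0.18108398] [-1.80e+02  1.00e-01  1.72e+02]
True
33.75 [ 0.61738921 -0.2315643   0.1585196 ] [-1.07904526 -0.29486267  4.37659914]
```

View pics/a6.png

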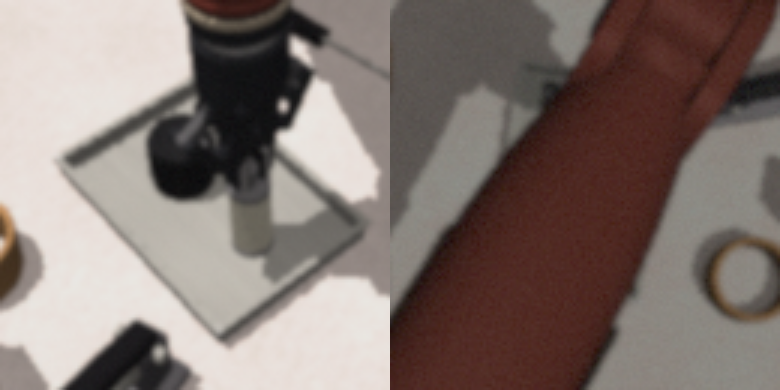

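The cartridge is standing on the tray floor beside the cover, with contact at 0.1585 m as expected. I'll release, rise and check.

```bash
python3 - <<'E'
from h import *
p=robot.observe()["tool_pos"]
robot.set_gripper(.06); robot.pause(.3)
robot.line_to([p[0],p[1],.26],vel=.1)
robot.move_pose([.5,0,.33],[180,0,180]); robot.pause(.3)
cv2.imwrite("pics/a7.png",np.hstack([cv2.resize(robot.grab_frame(n)[y:y+130,x:x+130],None,fx=3,fy=3) for n,y,x in (("scene",210,215),("top",130,320))]))
s=robot.observe(); print(s["time"],s["tool_pos"],s["ft_force"])
E
```

```text
37.275 [ 5.00155346e-01 -3.38563101e-04  3.29792315e-01] [ 0.10025158 -0.06109242 -0.25244285]
```

View pics/a7.png

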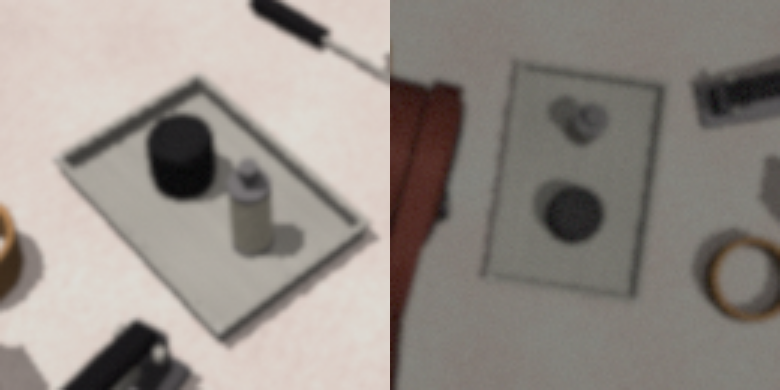

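The cover and cartridge both stand upright well inside the tray, at about (180,155) and (252,210) in the left panel.

```bash
python3 -c "
from plant import robot
print(robot.job_done())"
```

```text
the job is handed in; nothing more can be done
None
```

The job is handed in: in the last pictures the cover stands open side down and the cartridge upright beside it in the tray, both released, at about 37 s of the 72 s allowed; no verdict was returned.

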